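# Set the baby bottle on its dryer and open the air lever

## Robot

A 6-joint arm with a two-finger parallel gripper is mounted at the origin on the work surface. World frame = base frame: x ahead of the robot, y to its left, z up, the work surface at z = 0. Lengths are in m, angles in rad, forces in N, time in s.
With the tool pointing down it reaches from about 0.25 to 0.725 m from the base axis. Payload 4 kg.
Tool frame: the origin (TCP) lies between the finger pads; the fingertips stand 17 mm ahead of it and the grasp point (between the pads) lies 2 mm behind it; z points along the fingers, x is the direction in which the jaws open and shut, and the axes are right-handed (so a half turn about z gives the same grasp; the last joint's range is limited). The gripper opens to 85 mm and grips with 20 to 120 N. Pads are 22 mm wide; open, the fingers measure 114 mm over their backs; the gripper's body (76 mm by 85 mm) begins 54 mm behind the grasp point. The pads swing forward as they close: fully open they stand 13 mm farther back than shut.
Start: joints at [1.322, 0.241, 0.005, 1.335, 0, 1.571], TCP at [0.123, 0.485, 0.248] pointing down, gripper open.
Joint ranges: [-2.72, 2.72], [-1.05, 1.87], [-1.09, 1.28], [-1.99, 2.15], [-1.42, 1.44], [-3.14, 3.14]. Speed limits (rad/s): [2.79, 2.79, 3.14, 3.14, 3.14, 3.14].

## Interface

Orientations are given as a unit quaternion [x, y, z, w].
In Python, from workcell import telemetry, cams, workorder gives the robot as it stands. The module is installed in compiled form; this text tells all that it offers.
- The arm moves only by the tool apply_moves, never from a script. Its argument "moves" is a list that holds one entry, the list of rows, each a list of 4 numbers: the shift along the tool's x, y, z in mm, then the turn about the tool's z in degrees. A call has exactly 10 rows; each row shifts and turns the pose as measured when the row begins, along the tool's axes as they then stand; what a row does not reach is not made up. A row lasts 1/10 s, in which the tool goes at most 50 mm and 8.59 degrees, less where a joint would pass 70% of its speed; a pose out of reach is approached as far as the arm can. A call with a gripper value outside its range is refused whole. "hand" is the gripper's target within -1 to 1 (fully open at 1, half-way at 0, shut at -1), set as the call begins (left out, the last holds). The fingers move at their own pace and stop on an object; the grip force is fixed at half the most. Time passes only in rows, so rows that do not move let the fingers close, or fill a call up. It gives the time, the measured TCP pose, the force and the opening at its end, in the units of the state.
- telemetry.get_obs(): the state, without advancing time (a new reading comes with each control period).
- cams.camera(name): name is "scene" or "top"; returns a dict with "color" (420x560x3 uint8, red, green, blue), "fovy" (degrees; the focal length in pixels is half the picture's height over the tangent of half this angle, whatever the lens; pixels are square), "cx", "cy" (the principal point, pixels), "camera_from_world" (4x4, takes a point from world to camera coordinates). Camera axes: x right, y down, z forward; pixel columns grow to the right and rows downward; lengths in m; the calibration is good to about 2 mm. A picture is of the moment at which its call begins. There is no depth.
- workorder.job_done(): hands the job in, once; it reports no verdict.
The state is a dict: "clock": time; "joint_pos": joint angles; "joint_vel": joint speeds; "tau": joint torques, N m; "eef_pos": TCP position; "tool_rot": TCP orientation; "ft_force": force on the tool from outside, world axes, zero at the start; "ft_torque": the same for the moment, N m; "grip_width": finger opening in m.
Only numpy, scipy, OpenCV 4.12 (cv2) and the standard library are available. Lean on these libraries where they do the work, as an engineer would, in place of code of your own. Each camera call takes 0.05 s, during which the arm holds its last target. There are 200 camera calls.

## Task

The empty glass baby bottle needs airing: carry it upright to the bottle dryer, set it down (do not drop it) so that it stands wholly on the round steel grille, and let go. Then swing the dryer's orange air lever from shut to fully open, a quarter turn to the stop by the green mark, and leave it there with the bottle still standing on the grille. Do not disturb the other loose things on the changing table.

Things in the scene. Friction and masses are not known exactly. Their poses are not given: they have to be found in the camera images.
- bottle: Empty clear glass baby bottle, standing upright, about 0.13 to 0.25 kg. Origin: centre of its underside; z up along its axis. Body 58 mm across up to 84 mm height, shoulder narrowing to a neck 38 mm across at 100 mm; screw collar of blue plastic, 44 mm across, from 104 mm to 134 mm height (the top). Best gripped across the collar, from above, about 120 to 125 mm above the underside.
- dryer: Fixed bottle dryer: white wedge console, x -70 to +90 mm, y -100 to +100, low round grille at its -y side. Origin on the table under the console; x to its back (yaw 0: away from the robot), y to its left seen from the robot, z up. The top face slopes: 50 mm high at the front edge, rising at 30 degrees to 142 mm at the back, so its normal leans 30 degrees from vertical towards the front.
- carry_bar (a point): Middle of the dryer's steel carry handle, a bar 14 mm thick along y from -85 to +85 mm, right over the lever's hub, 265 mm above the table; its ends bend back and down to the rear. It bars a gripper pointing straight down from the opened lever: lean the tool about 30 degrees, gripper body towards the dryer's front. Axes as the dryer's.
- grille (a point): Centre of the top of the dryer's round steel grille with dark slots, a flat disc 120 mm across, 16 mm above the table, at x = -20, y = -185 mm in the dryer's frame; axes as the dryer's.
- lever (a joint): Angle of the air lever about the sloping face's normal, rad: 0 = shut stop, lever pointing straight down the slope (to the dryer's front); 1.571 = open stop, lever pointing level to the dryer's left (+y), where the panel bears a green square mark. It turns clockwise as seen looking down on the face. It starts between 0 and 0.4. Stiff: it stays where left and needs about 0.12 N m, some 2 to 3 N at the grip.
- lever_pivot (a point): Point on the lever's turning axis at mid-height of its blade, 32 mm off the sloping face. Axes turn with the lever: z = the face's outward normal, and the blade points along -x.
- lever_grip (a point): Point in the orange lever blade 55 mm from the pivot, at its mid-height (32 mm off the face); axes as lever_pivot. The blade is 14 mm wide, 24 mm high (from 20 mm to 44 mm off the face) and reaches 87 mm from the pivot; a steel hub 28 mm across, 47 mm tall, stands on the pivot.
- jar: Bystander: mint cream jar with a wooden cap, 60 mm across, 85 mm tall; origin: centre of its underside. It and the bottle may change places.
- hairbrush: Bystander: blue plastic hairbrush lying bristles down, 210 mm along its x, 58 mm wide, 26 mm high; origin under its middle.
- nail_file: Bystander: steel nail file with grey grip lying flat, 150 mm along its x, 14 mm wide, 6 mm high; origin under its middle.
- pacifier: Bystander: yellow silicone pacifier on its shield, 44 mm across, 32 mm tall; origin: centre of its underside.
- ring_toy: Bystander: wooden ring-stacking toy, 76 mm across, 90 mm tall; origin: centre of its underside.
There are look-alikes about, which are no part of the job. Leave any purple look-alike of the bottle alone.

How it is judged:
On the way, in this order (a step that is already met when the one before it is completed fails the run):
1. the bottle is lowered onto the grille, upright, while the fingers still hold it (horizontal distance between bottle and grille below 0.031 m and z of bottle in the frame of grille between -0.005 and 0.008 m and angle between bottle's own z axis and vertical below 0.12 rad and contact force between the fingers and bottle above 0.3 N), for 0.05 s.
2. the bottle stands on the grille, released (horizontal distance between bottle and grille below 0.031 m and z of bottle in the frame of grille between -0.005 and 0.005 m and angle between bottle's own z axis and vertical below 0.12 rad and not (contact force between the fingers and bottle above 0.1 N) and linear speed of bottle below 0.03 m/s), for 0.2 s.
3. the lever is swung fully open (value of joint lever above 1.43 rad), for 0.1 s.
At the end, for the whole second after the job is handed in: The bottle stands at rest and upright (within 0.12 rad), released, wholly on the grille (axis within 31 mm of its centre, underside within 5 mm of its top), and the air lever rests within 0.14 rad of its open stop (above 1.43 rad) (horizontal distance between bottle and grille below 0.031 m and z of bottle in the frame of grille between -0.005 and 0.005 m and angle between bottle's own z axis and vertical below 0.12 rad and linear speed of bottle below 0.02 m/s and value of joint lever above 1.43 rad and velocity of joint lever below 0.05 rad/s and not (contact force between the fingers and bottle above 0.1 N)); the robot touches nothing.
It fails at once if the bottle is tipped over or carried far from upright (over 0.7 rad) (angle between bottle's own z axis and vertical above 0.7 rad).
It fails at once if a bystander (jar, hairbrush, nail file, pacifier or ring toy) is shoved more than 30 mm (distance of any of jar, hairbrush, nail_file, pacifier, ring_toy from where it was at the start of the episode above 0.03 m).
It also fails if it takes over 51 s, if anything falls off the work surface, if the arm or the gripper's body presses on something with over 40 N, if the wrist force passes 120 N, or if a joint passes its speed limit or range.

## Working session

There is one attempt and no reset: what is moved stays moved. The work goes in short steps, Python scripts to look and compute and a tool call to move; the robot and the scene stay as the last step left them, time stands still between calls to the robot, and variables do not carry over. Pictures are saved under pics/ and viewed, about 8 in all and at most 12, crops included, and the job is handed in when it is done.

Besides the shell and the picture viewer there is one more tool, called after "Request:" by a JSON object that holds its "method" and its "body", one argument or row to a line. apply_moves: Moves the arm, as the interface text tells. Its arguments: {"type":"object","properties":{"moves":{"type":"array"},"hand":{"type":"number"}},"required":["moves"]}

```bash
mkdir -p pics
cat > h.py <<'E'
import numpy as np, cv2
from workcell import telemetry, cams, workorder
def snap(n,f):
    c=cams.camera(n); cv2.imwrite(f'pics/{f}.png',c['color'][:,:,::-1])
    np.savez(f'{n}.npz',**{k:c[k] for k in('color','fovy','cx','cy','camera_from_world')}); return c
def load(n): return np.load(f'{n}.npz')
def K(c): return 210/np.tan(np.radians(float(c['fovy']))/2)
def ray(c,u,v):
    T=c['camera_from_world'];R=T[:3,:3];o=-R.T@T[:3,3]
    return o,R.T@np.array([(u-c['cx'])/K(c),(v-c['cy'])/K(c),1])
def atz(c,u,v,z):
    o,d=ray(c,u,v); return o+d*(z-o[2])/d[2]
def proj(c,p):
    T=c['camera_from_world'];q=T[:3,:3]@np.array(p)+T[:3,3]
    return np.array([q[0]/q[2]*K(c)+c['cx'],q[1]/q[2]*K(c)+c['cy']])
E
python3 - <<'E'
from h import *
for n in('scene','top'):
    c=snap(n,n+'1');T=c['camera_from_world'];print(n,c['fovy'],c['cx'],c['cy'],-T[:3,:3].T@T[:3,3],T[:3,:3].round(3).tolist())
print(telemetry.get_obs())
a=cv2.imread('pics/scene1.png')
E
```

```text
scene 52.1464078850502 279.2420703473978 205.75493309381397 [1.03749348 0.34543835 1.05233737] [[-0.504, 0.864, 0.002], [0.734, 0.429, -0.527], [-0.456, -0.264, -0.85]]
top 45.2186650106249 282.8413970061608 206.57965321235415 [0.50044205 0.06869798 1.362277  ] [[-0.013, -1.0, 0.016], [-0.999, 0.012, -0.051], [0.051, -0.017, -0.999]]
{'clock': 0.1, 'joint_pos': array([1.32198058e+00, 2.41332256e-01, 3.86412508e-03, 1.33522240e+00,
       3.05858957e-05, 1.57080572e+00]), 'joint_vel': array([ 0.00036971, -0.0003419 ,  0.00426335, -0.00039222,  0.00102652,
       -0.0006882 ]), 'tau': array([-6.40869894e-04, -3.73137259e+01,  2.53010023e+01,  1.08141743e-02,
        6.05742844e-05,  2.74979271e-06]), 'eef_pos': array([0.1229867 , 0.48408113, 0.24750663]), 'tool_rot': array([ 7.89387217e-01,  6.13894881e-01, -7.57012579e-04,  5.69355711e-04]), 'ft_force': array([ 0.17327386,  0.2628845 , -0.3444328 ]), 'ft_torque': array([-0.02553716,  0.02591019,  0.01986026]), 'grip_width': 0.08562907270194178}
```

View pics/scene1.png

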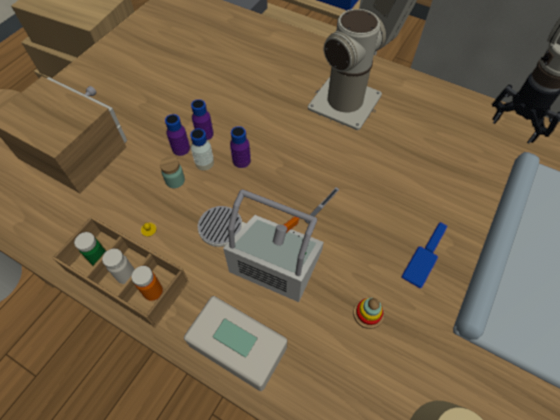

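View pics/top1.png

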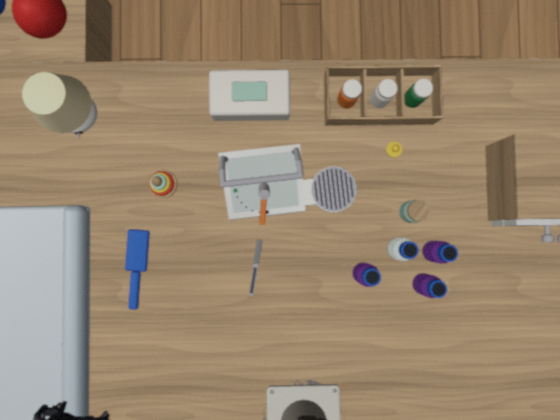

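Scene: three purple bottles at (178,135), (202,120) and (240,147), and one clear bottle at (202,148), which is top (404,250). The clear one fits the description. The jar is at top (413,211), the dryer at (262,182) and the grille at (334,189). I'll confirm in enlarged crops.

Run:
```python
from h import *
t=cv2.imread('pics/top1.png');s=cv2.imread('pics/scene1.png')
a=cv2.resize(t[195:305,340:470],None,fx=3,fy=3,interpolation=2)  #390x330
b=cv2.resize(s[90:200,150:260],None,fx=3,fy=3,interpolation=2) #330x330
im=np.zeros((330,740,3),np.uint8); im[:,:390]=a; im[:,400:730]=b; cv2.imwrite('pics/c1.png',im)
cv2.imwrite('pics/c2.png',cv2.resize(t[140:230,210:370],None,fx=5,fy=5,interpolation=2))
```

```text
(no output)
```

View pics/c1.png

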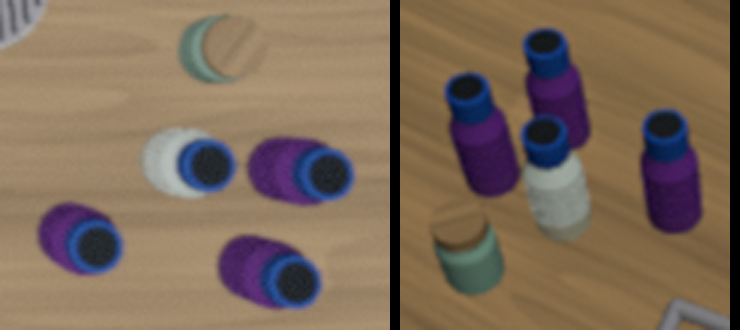

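View pics/c2.png

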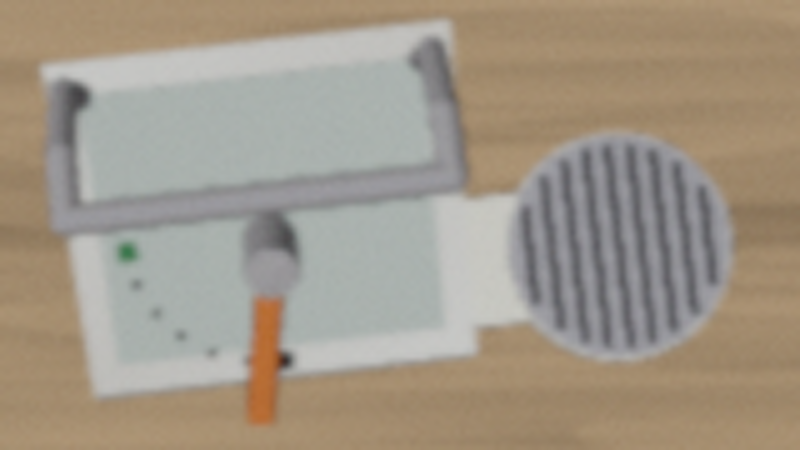

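Run:
```python
from h import *
t=load('top');s=load('scene')
for n,u,v,z in [('bot',410,250,.134),('pR',448.3,253,.134),('pL',372.3,277,.134),('pB',437.3,288.7,.134),('jar',418,211,.085),('grille',334.4,189.2,.016)]: print(n,atz(t,u,v,z).round(4))
print('bot scene',atz(s,198.3,134.7,.134).round(4))
cr=lambda u,v:(u/5+210,v/5+140)
P={}
for n,u,v,z in [('FL',97,397,.05),('FR',477,352,.05),('BL',42,65,.142),('BR',450,22,.142),('barL',60,218,.265),('barR',462,183,.265)]:
    P[n]=atz(t,*cr(u,v),z);print(n,P[n].round(4))
loc={'FL':(-70,100),'FR':(-70,-100),'BL':(90,100),'BR':(90,-100)}
L=np.array([complex(*loc[k])/1000 for k in loc]+[complex(-.02,-.185)]);g=atz(t,334.4,189.2,.016)
W=np.array([complex(*P[k][:2]) for k in loc]+[complex(*g[:2])])
a=np.sum((W-W.mean())*np.conj(L-L.mean()));yaw=np.angle(a);tr=W.mean()-np.exp(1j*yaw)*L.mean()
print('yaw',np.degrees(yaw),tr,'scale',abs(a)/np.sum(abs(L-L.mean())**2),'res',abs(W-tr-np.exp(1j*yaw)*L))
# pivot: bar middle directly over hub; check hub top & lever tip
R=lambda p:np.array([*(lambda z:(z.real,z.imag))(tr+np.exp(1j*yaw)*complex(p[0],p[1])),p[2]])
n=np.array([-.5,0,3**.5/2])
for hx in(-.02,-.01,0,.01,.02):
    face=np.array([hx,0,.05+(hx+.07)*np.tan(np.pi/6)])
    print(hx,'hubtop px',((proj(t,R(face+.047*n))-[210,140])*5).round(0),'tip0',((proj(t,R(face+.044*n+.087*np.array([-3**.5/2,0,-.5])))-[210,140])*5).round(0))
```

```text
bot [ 0.4533 -0.2609  0.134 ]
pR [ 0.4447 -0.3546  0.134 ]
pL [ 0.3892 -0.1673  0.134 ]
pB [ 0.3586 -0.3252  0.134 ]
jar [ 0.5501 -0.2971  0.085 ]
grille [ 0.6141 -0.0932  0.016 ]
bot scene [ 0.4564 -0.2545  0.134 ]
FL [0.5357 0.1856 0.05  ]
FR [ 0.5567 -0.0123  0.05  ]
BL [0.695  0.2029 0.142 ]
BR [0.7141 0.0041 0.142 ]
barL [0.6082 0.182  0.265 ]
barR [0.6215 0.0064 0.265 ]
yaw 5.848291424929055 (0.6153566600426416+0.09382186987752755j) scale 0.9993612797505769 res [0.00054848 0.00087878 0.00054696 0.00114891 0.00094942]
-0.02 hubtop px [279. 317.] tip0 [297. 466.]
-0.01 hubtop px [277. 296.] tip0 [295. 446.]
0 hubtop px [274. 275.] tip0 [292. 427.]
0.01 hubtop px [272. 254.] tip0 [290. 407.]
0.02 hubtop px [269. 233.] tip0 [288. 387.]
```

The only clear white bottle with a blue collar is confirmed at scene (202,148), top collar (410,250); the other three are purple. The lever points down the slope at about 0.2 rad, with the green mark at crop (127,252).

The tool can't tilt, so I'll push the lever with the back of the rear open finger, keeping the gripper body in front of the bar. First I'll recheck the bottle position and plan the approach.

```bash
cat >> h.py <<'E'
from scipy.spatial.transform import Rotation as Ro
def plan(target,yaw,n,obs=None):
    "rows (tool axes mm, deg) to world target, tool x at yaw deg, tool down"
    o=obs or telemetry.get_obs(); R=Ro.from_quat(o['tool_rot']).as_matrix()
    y0=np.degrees(np.arctan2(R[1,0],R[0,0])); dy=(yaw-y0+180)%360-180
    d=(np.array(target)-o['eef_pos'])/n*1000
    rows=[]
    for i in range(n):
        a=np.radians(y0+dy*i/n); c,s=np.cos(a),np.sin(a)
        rows.append([round(float(v),1) for v in(c*d[0]+s*d[1],s*d[0]-c*d[1],-d[2],-dy/n)])
    print('at',o['clock'],o['eef_pos'].round(4),'yaw',round(y0,1),'tilt',R[:,2].round(3),'w',round(o['grip_width'],4),'F',o['ft_force'].round(1)); print(rows)
E
python3 - <<'E'
from h import *
from scipy.optimize import least_squares
t=load('top');s=load('scene')
for n,a,b in [('bot',(410,250),(545,134)),('pR',(448.3,253),(466,89)),('pB',(437.3,288.7),(546,44)),('pL',(372.3,277),(665,127))]:
    b=((b[0]-400)/3+150-.33,b[1]/3+90-.33)
    r=least_squares(lambda p:np.r_[proj(t,p)-a,proj(s,p)-b],[.45,-.26,.134]);print(n,r.x.round(4),r.fun.round(2))
plan([.454,-.259,.248],5.85,20)
E
```

```text
bot [ 0.4523 -0.2617  0.1275] [-0.41  0.28 -0.56 -0.04]
pR [ 0.445  -0.3567  0.1301] [ 0.27 -0.19  0.38  0.03]
pB [ 0.3581 -0.3263  0.1304] [-0.01  0.01 -0.01 -0.  ]
pL [ 0.3883 -0.1678  0.1284] [-0.24  0.15 -0.33 -0.02]
at 0.1 [0.123  0.4841 0.2475] yaw 75.7 tilt [-0.    -0.002 -1.   ] w 0.0856 F [ 0.2  0.3 -0.3]
[[-31.9, 25.2, -0.0, 3.5], [-30.3, 27.1, -0.0, 3.5], [-28.6, 28.9, -0.0, 3.5], [-26.8, 30.6, -0.0, 3.5], [-24.9, 32.2, -0.0, 3.5], [-22.9, 33.6, -0.0, 3.5], [-20.8, 35.0, -0.0, 3.5], [-18.6, 36.2, -0.0, 3.5], [-16.4, 37.2, -0.0, 3.5], [-14.1, 38.2, -0.0, 3.5], [-11.7, 38.9, -0.0, 3.5], [-9.4, 39.6, -0.0, 3.5], [-6.9, 40.1, -0.0, 3.5], [-4.5, 40.4, -0.0, 3.5], [-2.0, 40.6, -0.0, 3.5], [0.5, 40.7, -0.0, 3.5], [3.0, 40.6, -0.0, 3.5], [5.4, 40.3, -0.0, 3.5], [7.9, 39.9, -0.0, 3.5], [10.3, 39.3, -0.0, 3.5]]
```

Request:
{"method": "apply_moves", "body": {
  "moves": [
    [[-32,25,0,3.5],[-30,27,0,3.5],[-29,29,0,3.5],[-27,31,0,3.5],[-25,32,0,3.5],[-23,34,0,3.5],[-21,35,0,3.5],[-19,36,0,3.5],[-16,37,0,3.5],[-14,38,0,3.5]]
  ],
  "hand": 1
}}

```text
clock: 1.1
eef_pos: [0.2868, 0.1001, 0.2442]
tool_rot: [0.939, 0.343, -0.002, 0.003]
ft_force: [0.6, -0.3, 0.2]
grip_width: 0.0855
```

```bash
python3 -c "
from h import *
plan([.453,-.260,.24],5.85,10)"
```

```text
at 1.1 [0.2868 0.1001 0.2442] yaw 40.1 tilt [-0.002 -0.007 -1.   ] w 0.0855 F [ 0.6 -0.3  0.2]
[[-10.5, 38.3, 0.4, 3.4], [-8.2, 38.8, 0.4, 3.4], [-5.8, 39.2, 0.4, 3.4], [-3.5, 39.5, 0.4, 3.4], [-1.1, 39.6, 0.4, 3.4], [1.3, 39.6, 0.4, 3.4], [3.6, 39.5, 0.4, 3.4], [6.0, 39.2, 0.4, 3.4], [8.3, 38.8, 0.4, 3.4], [10.6, 38.2, 0.4, 3.4]]
```

Request:
{"method": "apply_moves", "body": {
  "moves": [
    [[-10.5,38,0,3.4],[-8,39,0,3.4],[-6,39,0,3.4],[-3.5,39.5,0,3.4],[-1,39.5,0,3.4],[1,39.5,0,3.4],[3.5,39.5,0,3.4],[6,39,0,3.4],[8,39,0,3.4],[10.5,38,0,3.4]]
  ]
}}

```text
clock: 2.1
eef_pos: [0.4484, -0.2785, 0.2434]
tool_rot: [0.999, 0.038, -0.002, 0.002]
ft_force: [1.0, 0.4, -0.5]
grip_width: 0.0854
```

```bash
python3 -c "
from h import *
plan([.453,-.260,.20],5.85,9)
c=snap('scene','s2')
print(proj(c,[.453,-.26,.134]))
cv2.imwrite('pics/s2c.png',cv2.resize(cv2.imread('pics/s2.png')[60:200,110:290],None,fx=4,fy=4,interpolation=2))"
```

```text
at 2.1 [ 0.4484 -0.2785  0.2434] yaw 4.3 tilt [-0.004 -0.003 -1.   ] w 0.0854 F [ 1.   0.4 -0.5]
[[0.7, -2.0, 4.8, -0.2], [0.7, -2.0, 4.8, -0.2], [0.7, -2.0, 4.8, -0.2], [0.7, -2.0, 4.8, -0.2], [0.7, -2.0, 4.8, -0.2], [0.7, -2.0, 4.8, -0.2], [0.7, -2.0, 4.8, -0.2], [0.7, -2.0, 4.8, -0.2], [0.7, -2.0, 4.8, -0.2]]
[197.41580779 133.13827633]
```

View pics/s2c.png

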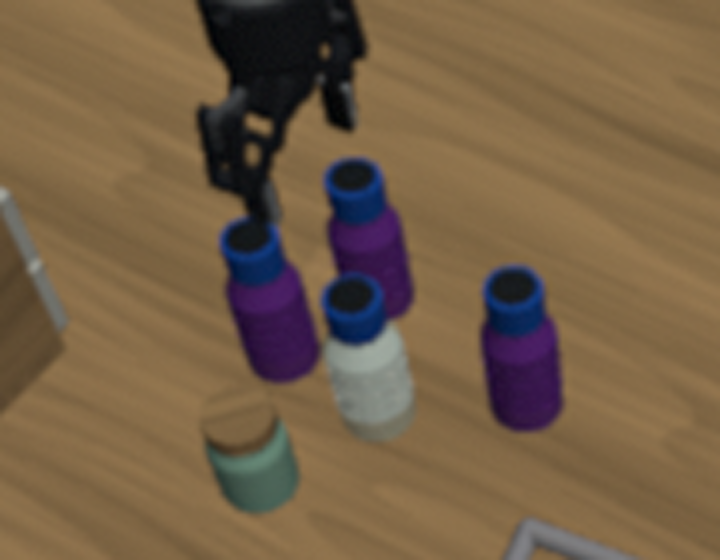

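The picture shows the open gripper above and behind the bottles. The clear bottle's collar is at crop (353,292), where it was predicted at (350,293). Next: align, then descend.

Request:
{"method": "apply_moves", "body": {
  "moves": [
    [[1.5,-6,0,-0.5],[1.5,-6,0,-0.5],[1.5,-6,0,-0.5],[0,0,15,0],[0,0,15,0],[0,0,15,0],[0,0,0,0],[0,0,0,0],[0,0,0,0],[0,0,0,0]]
  ]
}}

```text
clock: 3.15
eef_pos: [0.4524, -0.2552, 0.1983]
tool_rot: [0.998, 0.056, -0.001, 0.003]
ft_force: [0.0, -0.5, -0.1]
grip_width: 0.0853
```

```bash
python3 -c "
from h import *
plan([.453,-.260,.119],5.85,10)"
```

```text
at 3.15 [ 0.4524 -0.2552  0.1983] yaw 6.4 tilt [-0.003 -0.005 -1.   ] w 0.0853 F [ 0.  -0.5 -0.1]
[[0.0, 0.5, 7.9, 0.1], [0.0, 0.5, 7.9, 0.1], [0.0, 0.5, 7.9, 0.1], [0.0, 0.5, 7.9, 0.1], [0.0, 0.5, 7.9, 0.1], [0.0, 0.5, 7.9, 0.1], [0.0, 0.5, 7.9, 0.1], [0.0, 0.5, 7.9, 0.1], [0.0, 0.5, 7.9, 0.1], [0.0, 0.5, 7.9, 0.1]]
```

Request:
{"method": "apply_moves", "body": {
  "moves": [
    [[0,1,10,0],[0,1,10,0],[0,1,10,0],[0,1,10,0],[0,0.5,10,0],[0,0,10,0],[0,0,10,0],[0,0,5,0],[0,0,0,0],[0,0,0,0]]
  ]
}}

```text
clock: 4.15
eef_pos: [0.4524, -0.2607, 0.1159]
tool_rot: [0.998, 0.055, -0.002, 0.002]
ft_force: [-1.0, 0.8, 0.0]
grip_width: 0.085
```

```bash
python3 -c "
from h import *
plan([.453,-.260,.119],5.85,2)"
```

```text
at 4.15 [ 0.4524 -0.2607  0.1159] yaw 6.4 tilt [-0.004 -0.005 -1.   ] w 0.085 F [-1.   0.8  0. ]
[[0.4, -0.3, -1.5, 0.3], [0.4, -0.3, -1.5, 0.3]]
```

Adjust up slightly and close.

Request:
{"method": "apply_moves", "body": {
  "moves": [
    [[0,0,-4,0],[0,0,0,0],[0,0,0,0],[0,0,0,0],[0,0,0,0],[0,0,0,0],[0,0,0,0],[0,0,0,0],[0,0,0,0],[0,0,0,0]]
  ],
  "hand": -1
}}

```text
clock: 5.15
eef_pos: [0.4533, -0.2612, 0.122]
tool_rot: [0.998, 0.056, -0.001, 0.003]
ft_force: [-0.6, 1.1, -0.8]
grip_width: 0.0424
```

Request:
{"method": "apply_moves", "body": {
  "moves": [
    [[0,0,0,0],[0,0,0,0],[0,0,-3,0],[0,0,-5,0],[0,0,-8,0],[0,0,-12,0],[0,0,-15,0],[0,0,-15,0],[0,0,-10,0],[0,0,0,0]]
  ]
}}

```text
clock: 6.15
eef_pos: [0.453, -0.2605, 0.1949]
tool_rot: [0.998, 0.056, -0.001, 0.003]
ft_force: [-0.0, 0.1, -2.1]
grip_width: 0.0422
```

```bash
python3 -c "
from h import *
o=telemetry.get_obs()
plan([.6141,-.0932,.2],5.85,10)
c=snap('top','t3');s=snap('scene','s3')
a=cv2.resize(cv2.imread('pics/s3.png')[40:190,130:270],None,fx=3,fy=3,interpolation=2)
b=cv2.resize(cv2.imread('pics/t3.png')[200:300,350:470],None,fx=3,fy=3,interpolation=2)
im=np.zeros((450,790,3),np.uint8);im[:,:420]=a;im[:300,430:790]=b;cv2.imwrite('pics/g3.png',im)"
```

```text
at 6.15 [ 0.453  -0.2605  0.1949] yaw 6.4 tilt [-0.001 -0.006 -1.   ] w 0.0422 F [-0.   0.1 -2.1]
[[17.9, -14.8, -0.5, 0.1], [17.8, -14.9, -0.5, 0.1], [17.8, -14.9, -0.5, 0.1], [17.8, -14.9, -0.5, 0.1], [17.8, -14.9, -0.5, 0.1], [17.8, -14.9, -0.5, 0.1], [17.8, -14.9, -0.5, 0.1], [17.8, -15.0, -0.5, 0.1], [17.8, -15.0, -0.5, 0.1], [17.7, -15.0, -0.5, 0.1]]
```

View pics/g3.png

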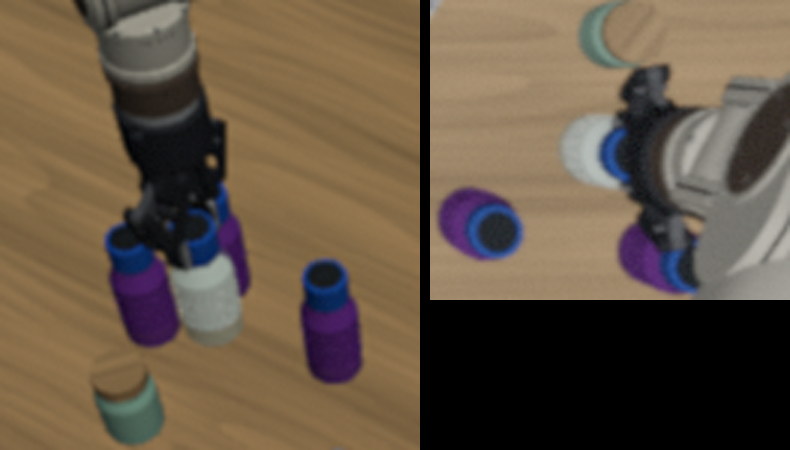

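The wrist reads about 2 N and the opening is 42 mm, so the clear bottle is in the jaws and off the table. Carry it to the grille.

Request:
{"method": "apply_moves", "body": {
  "moves": [
    [[8,-7,0,0],[15,-12,0,0],[18,-15,0,0],[18,-15,0,0],[18,-15,0,0],[18,-15,0,0],[18,-15,0,0],[18,-15,0,0],[18,-15,0,0],[15,-13,0,0]]
  ]
}}

```text
clock: 7.25
eef_pos: [0.6024, -0.0944, 0.1805]
tool_rot: [0.998, 0.054, -0.01, -0.002]
ft_force: [0.1, 0.8, -2.0]
grip_width: 0.0425
```

```bash
python3 -c "
from h import *
plan([.6141,-.0932,.165],5.85,4)"
```

```text
at 7.25 [ 0.6024 -0.0944  0.1805] yaw 6.2 tilt [-0.021  0.003 -1.   ] w 0.0425 F [ 0.1  0.8 -2. ]
[[2.9, 0.0, 3.9, 0.1], [2.9, 0.0, 3.9, 0.1], [2.9, 0.0, 3.9, 0.1], [2.9, 0.0, 3.9, 0.1]]
```

Request:
{"method": "apply_moves", "body": {
  "moves": [
    [[4,0,0,0],[4,0,0,0],[4,0,0,0],[0,0,5,0],[0,0,5,0],[0,0,5,0],[0,0,0,0],[0,0,0,0],[0,0,0,0],[0,0,0,0]]
  ]
}}

```text
clock: 8.25
eef_pos: [0.6127, -0.0921, 0.1599]
tool_rot: [0.998, 0.054, -0.014, -0.003]
ft_force: [0.3, 0.1, -2.1]
grip_width: 0.0425
```

```bash
python3 -c "
from h import *
plan([.6141,-.0932,.138],5.85,10)
s=snap('scene','s4')
cv2.imwrite('pics/s4c.png',cv2.resize(cv2.imread('pics/s4.png')[110:300,170:340],None,fx=3,fy=3,interpolation=2))
print((proj(s,[.6141,-.0932,.016])-[170,110])*3)"
```

```text
at 8.25 [ 0.6127 -0.0921  0.1599] yaw 6.2 tilt [-0.028  0.004 -1.   ] w 0.0425 F [ 0.3  0.1 -2.1]
[[0.1, 0.1, 2.2, 0.0], [0.1, 0.1, 2.2, 0.0], [0.1, 0.1, 2.2, 0.0], [0.1, 0.1, 2.2, 0.0], [0.1, 0.1, 2.2, 0.0], [0.1, 0.1, 2.2, 0.0], [0.1, 0.1, 2.2, 0.0], [0.1, 0.1, 2.2, 0.0], [0.1, 0.1, 2.2, 0.0], [0.1, 0.1, 2.2, 0.0]]
[146.53626691 338.88666074]
```

View pics/s4c.png

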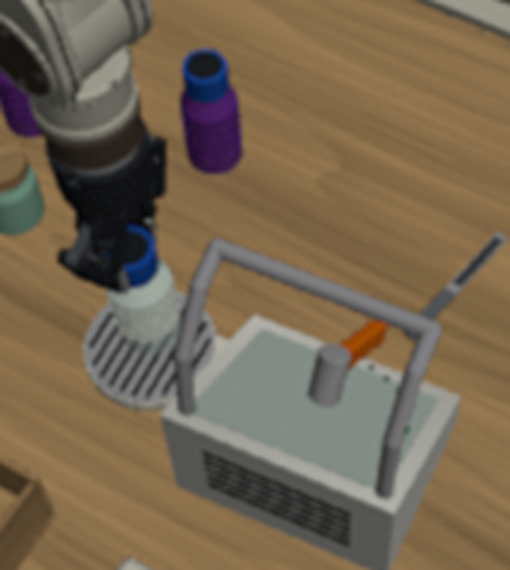

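The bottle hangs over the grille, its base near crop (150,325) with the grille centre at (147,339), about 20 mm up. Lower it gently.

Request:
{"method": "apply_moves", "body": {
  "moves": [
    [[0,0,3,0],[0,0,3,0],[0,0,3,0],[0,0,2.5,0],[0,0,2,0],[0,0,2,0],[0,0,1,0],[0,0,0,0],[0,0,0,0],[0,0,0,0]]
  ]
}}

```text
clock: 9.3
eef_pos: [0.6125, -0.0918, 0.1422]
tool_rot: [0.998, 0.054, -0.014, -0.003]
ft_force: [-0.2, 0.3, -0.4]
grip_width: 0.0428
```

Request:
{"method": "apply_moves", "body": {
  "moves": [
    [[0,0,1,0],[0,0,0,0],[0,0,1,0],[0,0,0,0],[0,0,1,0],[0,0,0,0],[0,0,0,0],[0,0,0,0],[0,0,0,0],[0,0,0,0]]
  ]
}}

```text
clock: 10.3
eef_pos: [0.6126, -0.0918, 0.1393]
tool_rot: [0.998, 0.054, -0.013, -0.003]
ft_force: [-0.7, -0.1, -1.8]
grip_width: 0.0428
```

Request:
{"method": "apply_moves", "body": {
  "moves": [
    [[0,0,1,0],[0,0,0,0],[0,0,1,0],[0,0,0,0],[0,0,0,0],[0,0,0,0],[0,0,0,0],[0,0,0,0],[0,0,0,0],[0,0,0,0]]
  ]
}}

```text
clock: 11.3
eef_pos: [0.613, -0.0918, 0.1386]
tool_rot: [0.998, 0.054, -0.012, -0.003]
ft_force: [-0.8, -0.3, 0.5]
grip_width: 0.0424
```

```bash
python3 -c "
from h import *
for i in range(8):
    cams.camera('scene'); print(telemetry.get_obs()['ft_force'].round(1), telemetry.get_obs()['eef_pos'].round(4))"
```

```text
[-0.6  0.3 -0.2] [ 0.6129 -0.0918  0.1386]
[-0.8  0.7 -0.6] [ 0.6129 -0.0918  0.1386]
[-0.7  0.3  0.8] [ 0.6129 -0.0918  0.1386]
[-1.4  0.1 -0.5] [ 0.6129 -0.0918  0.1386]
[-0.2 -0.1  0.2] [ 0.613  -0.0918  0.1386]
[-0.   0.7  0.5] [ 0.6129 -0.0918  0.1386]
[-0.9 -1.1 -0.5] [ 0.613  -0.0918  0.1386]
[0.2 0.5 0.2] [ 0.6129 -0.0919  0.1386]
```

The weight has gone off the wrist (mean about 0 N against -2 N), so the bottle is on the grille. One more mm, then release.

Request:
{"method": "apply_moves", "body": {
  "moves": [
    [[0,0,1,0],[0,0,0,0],[0,0,1,0],[0,0,0,0],[0,0,0,0],[0,0,0,0],[0,0,0,0],[0,0,0,0],[0,0,0,0],[0,0,0,0]]
  ]
}}

```text
clock: 12.7
eef_pos: [0.613, -0.0918, 0.1385]
tool_rot: [0.998, 0.054, -0.012, -0.002]
ft_force: [-0.9, 0.3, 0.7]
grip_width: 0.0424
```

Request:
{"method": "apply_moves", "body": {
  "moves": [
    [[0,0,0,0],[0,0,0,0],[0,0,0,0],[0,0,0,0],[0,0,0,0],[0,0,0,0],[0,0,0,0],[0,0,0,0],[0,0,0,0],[0,0,0,0]]
  ],
  "hand": 1
}}

```text
clock: 13.7
eef_pos: [0.6135, -0.092, 0.1375]
tool_rot: [0.998, 0.054, -0.011, -0.002]
ft_force: [1.2, 0.1, 0.1]
grip_width: 0.0855
```

Request:
{"method": "apply_moves", "body": {
  "moves": [
    [[0,0,-5,0],[0,0,-10,0],[0,0,-15,0],[0,0,-25,0],[0,0,-25,0],[0,0,-25,0],[0,0,-25,0],[0,0,-15,0],[0,0,0,0],[0,0,0,0]]
  ]
}}

```text
clock: 14.7
eef_pos: [0.617, -0.0925, 0.295]
tool_rot: [0.998, 0.054, -0.009, -0.002]
ft_force: [0.2, 0.3, -0.7]
grip_width: 0.0854
```

```bash
python3 -c "
from h import *
print(telemetry.get_obs()['joint_pos'].round(3))
plan([.53,-.05,.29],5.85,10)
s=snap('scene','s5')
cv2.imwrite('pics/s5c.png',cv2.resize(cv2.imread('pics/s5.png')[130:300,180:340],None,fx=3,fy=3,interpolation=2))
print((proj(s,[.6141,-.0932,.016])-[180,130])*3,(proj(s,[.6141,-.0932,.15])-[180,130])*3)"
```

```text
[-0.149  0.507  0.514  1.596  0.     1.314]
at 14.7 [ 0.617  -0.0925  0.295 ] yaw 6.2 tilt [-0.018  0.003 -1.   ] w 0.0854 F [ 0.2  0.3 -0.7]
[[-8.2, -5.2, 0.5, 0.0], [-8.2, -5.2, 0.5, 0.0], [-8.2, -5.2, 0.5, 0.0], [-8.2, -5.1, 0.5, 0.0], [-8.2, -5.1, 0.5, 0.0], [-8.2, -5.1, 0.5, 0.0], [-8.2, -5.1, 0.5, 0.0], [-8.2, -5.1, 0.5, 0.0], [-8.2, -5.1, 0.5, 0.0], [-8.2, -5.1, 0.5, 0.0]]
[116.53626691 278.88666074] [ 97.64492964 199.79739934]
```

View pics/s5c.png

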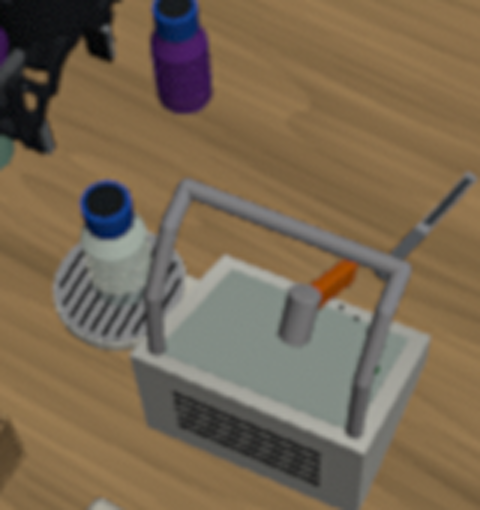

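The clear bottle stands on the grille, collar at crop (105,200), within about 8 mm of centre. The lever is still at (330,285). Next I'll work out the finger path for pushing it.

```bash
cat >> h.py <<'E'
YAW=5.85; TR=np.array([.6154,.0938]); HX=.002
cy,sy=np.cos(np.radians(YAW)),np.sin(np.radians(YAW))
def D2W(x,y,z): return np.array([TR[0]+cy*x-sy*y,TR[1]+sy*x+cy*y,z])
def W2D(p): q=np.array(p[:2])-TR; return np.array([cy*q[0]+sy*q[1],-sy*q[0]+cy*q[1],p[2]])
def blade(th,r,w,h):
    s=-r*np.cos(th)+w*np.sin(th); y=r*np.sin(th)+w*np.cos(th)
    return np.array([HX+s*.866-h*.5,y,.0904+HX*.577+s*.5+h*.866])
def touch(th,r=.06):
    H=cv2.convexHull(np.array([blade(th,a,b,c)[:2] for a in(0,.087) for b in(-.007,.007) for c in(.02,.044)],np.float32)*1000)
    p=blade(th,r,0,.032)[:2]; v=blade(th,r,.01,.032)[:2]-p; v/=np.linalg.norm(v)
    for d in np.arange(0,.06,.0005):
        c=(p-d*v)*1000; B=np.array([[c[0]+i*7.25,c[1]+j*11] for i,j in((-1,-1),(1,-1),(1,1),(-1,1))],np.float32)
        if cv2.intersectConvexConvex(H,B)[0]<1: return np.array([c[0]/1000-.0497,c[1]/1000])
E
python3 - <<'E'
from h import *
t=load('top')
for th in(0,.1,.2,.3,.4): print(th,((proj(t,D2W(*W2D(D2W(*blade(th,.087,0,.044)))))-[210,140])*5).round())
for th in(.15,.3,.5,.7,.9,1.1,1.3,1.45,1.571,1.65): print(th,touch(th).round(4),blade(th,.06,0,.044)[2].round(3))
print(W2D(telemetry.get_obs()['eef_pos']))
plan(D2W(-.117,-.045,.29),YAW,8)
E
```

```text
0 [292. 423.]
0.1 [275. 424.]
0.2 [258. 424.]
0.3 [241. 422.]
0.4 [224. 418.]
0.15 [-0.1177 -0.0109] 0.1
0.3 [-0.1188 -0.0026] 0.101
0.5 [-0.1189  0.0084] 0.103
0.7 [-0.117   0.0201] 0.107
0.9 [-0.113   0.0315] 0.111
1.1 [-0.1067  0.0421] 0.116
1.3 [-0.0976  0.0514] 0.122
1.45 [-0.0898  0.0568] 0.126
1.571 [-0.0832  0.06  ] 0.13
1.65 [-0.0795  0.0616] 0.132
[-0.01745687 -0.18540755  0.29499238]
at 14.75 [ 0.6169 -0.0924  0.295 ] yaw 6.2 tilt [-0.018  0.003 -1.   ] w 0.0858 F [ 0.3 -0.4  0.1]
[[-12.3, -17.6, 0.6, 0.0], [-12.3, -17.6, 0.6, 0.0], [-12.4, -17.6, 0.6, 0.0], [-12.4, -17.6, 0.6, 0.0], [-12.4, -17.6, 0.6, 0.0], [-12.4, -17.6, 0.6, 0.0], [-12.4, -17.6, 0.6, 0.0], [-12.4, -17.6, 0.6, 0.0]]
```

Request:
{"method": "apply_moves", "body": {
  "moves": [
    [[-30,0,0,0],[-40,0,0,0],[-30,0,0,0],[0,-30,0,0],[0,-40,0,0],[0,-40,0,0],[0,-30,0,0],[0,0,0,0],[0,0,0,0],[0,0,0,0]]
  ]
}}

```text
clock: 15.75
eef_pos: [0.4915, 0.0384, 0.2837]
tool_rot: [0.998, 0.052, -0.021, -0.003]
ft_force: [0.9, -0.8, 0.6]
grip_width: 0.0853
```

```bash
python3 -c "
from h import *
print(W2D(telemetry.get_obs()['eef_pos']))
plan(D2W(-.117,-.045,.14),YAW,8)"
```

```text
[-0.12886    -0.0425089   0.28374077]
at 15.75 [0.4915 0.0384 0.2837] yaw 6.0 tilt [-0.041  0.003 -0.999] w 0.0853 F [ 0.9 -0.8  0.6]
[[1.5, 0.3, 18.0, 0.0], [1.5, 0.3, 18.0, 0.0], [1.5, 0.3, 18.0, 0.0], [1.5, 0.3, 18.0, 0.0], [1.5, 0.3, 18.0, 0.0], [1.5, 0.3, 18.0, 0.0], [1.5, 0.3, 18.0, 0.0], [1.5, 0.3, 18.0, 0.0]]
```

Request:
{"method": "apply_moves", "body": {
  "moves": [
    [[2,0,18,0],[2,0,18,0],[2,0,20,0],[2,0,20,0],[2,0,20,0],[2,0,20,0],[2,0,20,0],[2,0,5,0],[0,0,0,0],[0,0,0,0]]
  ]
}}

```text
clock: 16.75
eef_pos: [0.5035, 0.0285, 0.1356]
tool_rot: [0.999, 0.043, -0.021, -0.002]
ft_force: [-0.9, 0.6, 0.6]
grip_width: 0.0855
```

```bash
python3 -c "
from h import *
print(W2D(telemetry.get_obs()['eef_pos']))
plan(D2W(-.117,-.040,.084),YAW,8)"
```

```text
[-0.11794579 -0.05357611  0.13563633]
at 16.75 [0.5035 0.0285 0.1356] yaw 4.9 tilt [-0.042  0.002 -0.999] w 0.0855 F [-0.9  0.6  0.6]
[[0.1, -1.7, 6.5, -0.1], [0.1, -1.7, 6.5, -0.1], [0.1, -1.7, 6.5, -0.1], [0.1, -1.7, 6.5, -0.1], [0.1, -1.7, 6.5, -0.1], [0.1, -1.7, 6.5, -0.1], [0.1, -1.7, 6.5, -0.1], [0.1, -1.7, 6.5, -0.1]]
```

Request:
{"method": "apply_moves", "body": {
  "moves": [
    [[0,-1,7,0],[0,-1,7,0],[0,-1,7,0],[0,-1,7,0],[0,-1,7,0],[0,-1,7,0],[0,-1,7,0],[0,-1,2,0],[0,0,0,0],[0,0,0,0]]
  ]
}}

```text
clock: 17.75
eef_pos: [0.5021, 0.0375, 0.0825]
tool_rot: [0.999, 0.043, -0.019, -0.002]
ft_force: [-0.5, 0.3, 0.5]
grip_width: 0.0855
```

```bash
python3 -c "
from h import *
print(W2D(telemetry.get_obs()['eef_pos']))
plan(D2W(-.117,-.02,.084),YAW,4)
s=snap('scene','s6');t=snap('top','t6')
a=cv2.resize(cv2.imread('pics/s6.png')[160:310,220:350],None,fx=3,fy=3,interpolation=2)
b=cv2.resize(cv2.imread('pics/t6.png')[140:290,200:330],None,fx=3,fy=3,interpolation=2)
cv2.imwrite('pics/g6.png',np.hstack([a,b]))"
```

```text
[-0.11845364 -0.04450097  0.08254699]
at 17.75 [0.5021 0.0375 0.0825] yaw 4.9 tilt [-0.038  0.002 -0.999] w 0.0855 F [-0.5  0.3  0.5]
[[0.3, -6.1, -0.4, -0.2], [0.3, -6.1, -0.4, -0.2], [0.3, -6.1, -0.4, -0.2], [0.3, -6.1, -0.4, -0.2]]
```

View pics/g6.png

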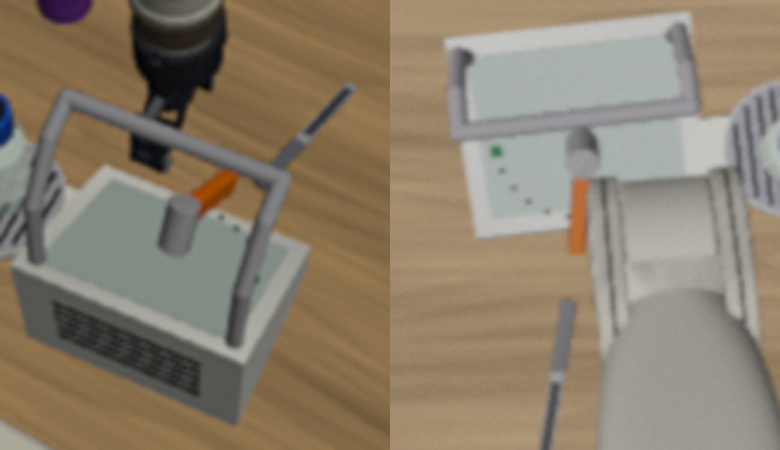

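The rear finger's tip is at left crop (150,163), on the -y side of the orange lever at (215,190). I'll check the fingertip height by projection.

```bash
python3 -c "
from h import *
s=load('scene');p=W2D(telemetry.get_obs()['eef_pos'])
for z in(.06,.066,.072,.078,.084):
  print(z,[((proj(s,D2W(p[0]+.057,p[1]+j,z))-[220,160])*3).round() for j in(-.011,.011)])
for th in(.15,.2): print(((proj(s,D2W(*blade(th,.087,0,.044)))-[220,160])*3).round())
"
```

```text
0.06 [array([142., 181.]), array([165., 190.])]
0.066 [array([142., 177.]), array([164., 186.])]
0.072 [array([142., 174.]), array([164., 183.])]
0.078 [array([142., 171.]), array([164., 180.])]
0.084 [array([141., 167.]), array([164., 176.])]
[229. 164.]
[233. 166.]
```

The tip looks to be only a few mm ahead of the TCP when open, so go 6 mm lower and start pushing toward +y.

Request:
{"method": "apply_moves", "body": {
  "moves": [
    [[0,0,3,0],[0,0,3,0],[0,-6,0,-0.3],[0,-6,0,-0.3],[0,-6,0,-0.3],[0,-6,0,0],[0,-6,0,0],[0,-6,0,0],[0,0,0,0],[0,0,0,0]]
  ]
}}

```text
clock: 18.85
eef_pos: [0.4991, 0.0768, 0.0775]
tool_rot: [0.999, 0.052, -0.017, -0.001]
ft_force: [0.9, -1.3, 0.1]
grip_width: 0.0849
```

```bash
python3 -c "
from h import *
print(W2D(telemetry.get_obs()['eef_pos']))
plan(D2W(-.1185,.0085,.079),YAW,4)"
```

```text
[-0.11741076 -0.00510264  0.07751949]
at 18.85 [0.4991 0.0768 0.0775] yaw 6.0 tilt [-0.035  0.001 -0.999] w 0.0849 F [ 0.9 -1.3  0.1]
[[-0.3, -3.4, -0.4, 0.0], [-0.3, -3.4, -0.4, 0.0], [-0.3, -3.4, -0.4, 0.0], [-0.3, -3.4, -0.4, 0.0]]
```

Request:
{"method": "apply_moves", "body": {
  "moves": [
    [[0,-4.5,0,0],[0,-4.5,0,0],[0,-4.5,-1,0],[0,-4.5,-1,0],[0.5,-4.5,-1,0],[1,-4.5,-1,0],[1,-4.5,-1.5,0],[1.5,-4.5,-1.5,0],[0,0,0,0],[0,0,0,0]]
  ]
}}

```text
clock: 19.85
eef_pos: [0.4989, 0.114, 0.0847]
tool_rot: [0.999, 0.05, -0.019, 0.0]
ft_force: [0.7, -3.1, 0.9]
grip_width: 0.0855
```

```bash
python3 -c "
from h import *
print(W2D(telemetry.get_obs()['eef_pos']))
plan(D2W(-.113,.0315,.087),YAW,4)
t=snap('top','t7');s=snap('scene','s7')
a=cv2.resize(cv2.imread('pics/s7.png')[160:310,220:350],None,fx=3,fy=3,interpolation=2)
b=cv2.resize(cv2.imread('pics/t7.png')[140:290,200:330],None,fx=3,fy=3,interpolation=2)
cv2.imwrite('pics/g7.png',np.hstack([a,b]))"
```

```text
[-0.11380071  0.03196281  0.08473531]
at 19.85 [0.4989 0.114  0.0847] yaw 5.8 tilt [-0.037 -0.003 -0.999] w 0.0855 F [ 0.7 -3.1  0.9]
[[0.2, 0.1, -0.6, -0.0], [0.2, 0.1, -0.6, -0.0], [0.2, 0.1, -0.6, -0.0], [0.2, 0.1, -0.6, -0.0]]
```

View pics/g7.png

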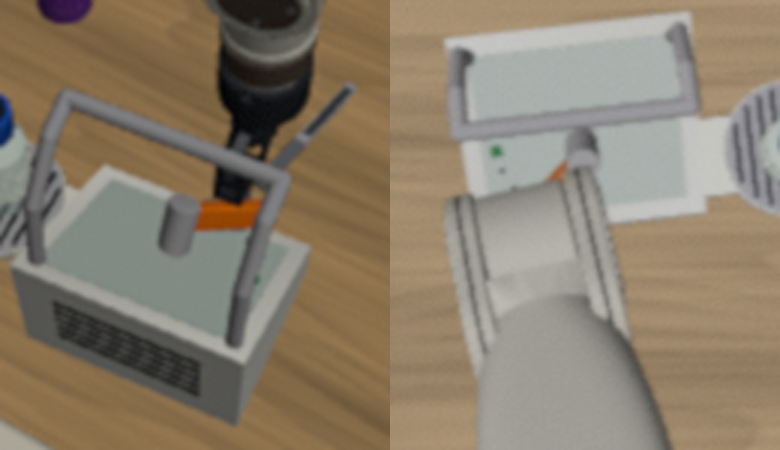

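The lever has swung to about 0.9 rad with the finger behind it (left crop (230,215)), pushing with about 3 N. Continue along the arc.

Request:
{"method": "apply_moves", "body": {
  "moves": [
    [[2,-5,-2,0],[2.5,-4.5,-2.5,0],[3,-4,-3,0],[3.5,-4,-3,0],[4,-3.5,-3,0],[4,-2.5,-2,0],[4,-2,-1.5,0],[4,-2,-1.5,0],[0,0,0,0],[0,0,0,0]]
  ]
}}

```text
clock: 20.95
eef_pos: [0.5242, 0.1467, 0.1036]
tool_rot: [0.999, 0.05, -0.02, 0.0]
ft_force: [-2.9, -2.1, 0.3]
grip_width: 0.0852
```

```bash
python3 -c "
from h import *
print(W2D(telemetry.get_obs()['eef_pos']))
plan(D2W(-.0795,.0616,.104),YAW,4)"
```

```text
[-0.08531501  0.06189027  0.10357328]
at 20.95 [0.5242 0.1467 0.1036] yaw 5.8 tilt [-0.041 -0.002 -0.999] w 0.0852 F [-2.9 -2.1  0.3]
[[1.5, 0.1, -0.1, -0.0], [1.5, 0.1, -0.1, -0.0], [1.5, 0.1, -0.1, -0.0], [1.5, 0.1, -0.1, -0.0]]
```

Request:
{"method": "apply_moves", "body": {
  "moves": [
    [[2,0,0,0],[2,0,0,0],[2,0,0,0],[1,0,0,0],[0,0,0,0],[0,0,0,0],[0,0,0,0],[0,0,0,0],[0,0,0,0],[0,0,0,0]]
  ]
}}

```text
clock: 21.95
eef_pos: [0.5254, 0.1472, 0.104]
tool_rot: [0.998, 0.051, -0.026, -0.001]
ft_force: [-3.4, -1.8, 2.1]
grip_width: 0.0853
```

```bash
python3 -c "
from h import *
print(W2D(telemetry.get_obs()['eef_pos']))
t=snap('top','t8');s=snap('scene','s8')
for th in(1.2,1.3,1.4,1.5,1.571): print(th,((proj(s,D2W(*blade(th,.087,0.007,.044)))-[250,180])*6).round(),((proj(s,D2W(*blade(th,.087,-.007,.044)))-[250,180])*6).round(),((proj(s,D2W(*blade(th,.087,.007,.02)))-[250,180])*6).round())
a=cv2.resize(cv2.imread('pics/s8.png')[180:280,250:350],None,fx=6,fy=6,interpolation=2)
cv2.imwrite('pics/g8.png',a)"
```

```text
[-0.08404118  0.06230852  0.1039964 ]
1.2 [388. 332.] [385. 313.] [373. 379.]
1.3 [386. 344.] [387. 325.] [372. 391.]
1.4 [383. 355.] [387. 337.] [368. 402.]
1.5 [378. 365.] [385. 348.] [363. 413.]
1.571 [372. 372.] [383. 356.] [358. 420.]
```

View pics/g8.png

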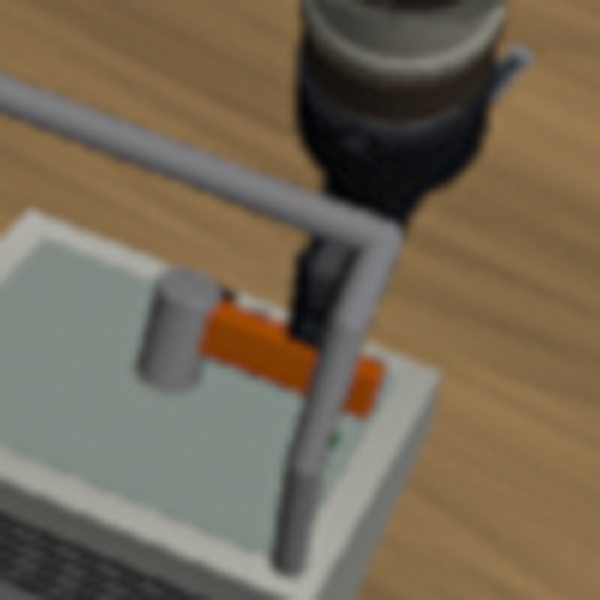

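The blade's rear tip corners are at (380,365) and (365,415), which matches about 1.5 rad, close to the stop. One firmer push to be sure.

Request:
{"method": "apply_moves", "body": {
  "moves": [
    [[4,0,0,0],[5,0,0,0],[5,0,0,0],[5,0,0,0],[5,0,0,0],[0,0,0,0],[0,0,0,0],[0,0,0,0],[0,0,0,0],[0,0,0,0]]
  ]
}}

```text
clock: 23.05
eef_pos: [0.5245, 0.1474, 0.1063]
tool_rot: [0.997, 0.052, -0.05, 0.0]
ft_force: [-3.4, -1.5, 2.7]
grip_width: 0.0855
```

```bash
python3 -c "
from h import *
o=telemetry.get_obs();print(W2D(o['eef_pos']),o['ft_force'],Ro.from_quat(o['tool_rot']).as_matrix()[:,2])"
```

```text
[-0.0850071   0.06263329  0.10634842] [-3.43123649 -1.52345883  2.74334592] [-0.10050674 -0.00584879 -0.99491919]
```

It won't move further, and pushing only tilts the tool, so this is the stop. Back straight off toward the front, then away.

Request:
{"method": "apply_moves", "body": {
  "moves": [
    [[-4,0,0,0],[-8,0,0,0],[-10,0,0,0],[-15,0,0,0],[-20,0,0,0],[-20,0,-5,0],[-20,0,-20,0],[0,0,-30,0],[0,0,-30,0],[0,0,-20,0]]
  ]
}}

```text
clock: 24.05
eef_pos: [0.4295, 0.1375, 0.2203]
tool_rot: [0.997, 0.053, -0.051, -0.001]
ft_force: [0.1, -0.7, -0.5]
grip_width: 0.0855
```

Request:
{"method": "apply_moves", "body": {
  "moves": [
    [[-10,0,-20,0],[-20,-10,-20,0],[-20,-20,-20,0],[-20,-20,0,0],[-10,-20,0,0],[0,0,0,0],[0,0,0,0],[0,0,0,0],[0,0,0,0],[0,0,0,0]]
  ]
}}

```text
clock: 25.05
eef_pos: [0.3455, 0.1994, 0.2951]
tool_rot: [0.998, 0.053, -0.044, -0.004]
ft_force: [0.9, -0.7, -0.2]
grip_width: 0.0853
```

```bash
python3 -c "
from h import *
o=telemetry.get_obs();print(W2D(o['eef_pos']),o['ft_force'])
t=snap('top','t9');s=snap('scene','s9')
for th in(1.4,1.5,1.571): print(th,((proj(t,D2W(*blade(th,.087,0,.044)))-[210,140])*5).round(),((proj(t,D2W(*blade(th,0.02,0,.044)))-[210,140])*5).round())
c=cv2.resize(cv2.imread('pics/t9.png')[140:230,210:370],None,fx=5,fy=5,interpolation=2)
cv2.imwrite('pics/g9.png',c)"
```

```text
[-0.25768459  0.13254431  0.29506951] [ 0.9044606  -0.69575562 -0.22478805]
1.4 [103. 315.] [234. 279.]
1.5 [ 99. 300.] [233. 276.]
1.571 [ 97. 288.] [233. 273.]
```

View pics/g9.png

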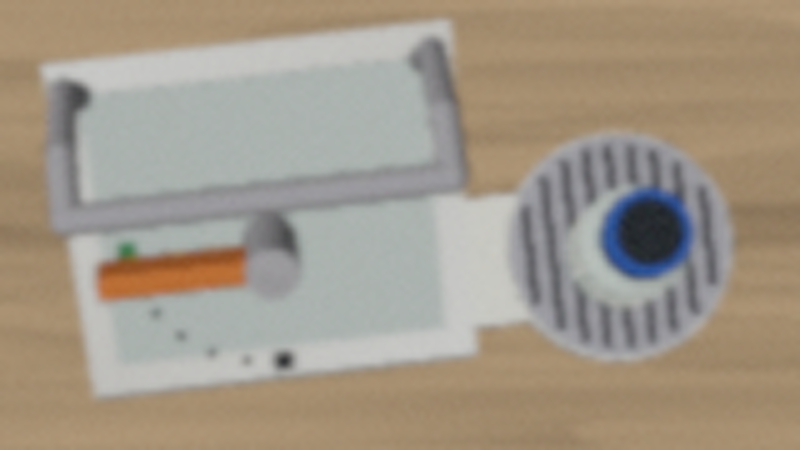

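The lever is parallel to the bar: its edge slope is -0.10, against -0.09 expected at 1.571 rad and -0.21 at 1.5. Its tip is at (100,284). The bottle stands on the grille with its collar at (648,232). I'll check the bottle offset and hand in.

```bash
python3 -c "
from h import *
t=load('top');p=atz(t,648/5+210,232/5+140,.15);print(p,np.linalg.norm(p[:2]-[.6141,-.0932]))
print(workorder.job_done())"
```

```text
[ 0.60940932 -0.08977651  0.15      ] 0.005807127741668186
the job is handed in; nothing more can be done
None
```

The bottle is standing on the grille, released, and the orange air lever is fully open. The job is handed in; no verdict was reported.

- **Bottle:** I gripped the clear bottle by its blue collar and carried it upright. I lowered it until its weight came off the wrist, then let go. The last top view shows it upright on the grille, with its axis about 6 mm from the centre (31 mm allowed).
- **Lever:** The moves can't tilt the tool, so I did not use the suggested 30 degree lean. Instead I pushed the lever round with the back of an open finger, keeping the gripper body in front of the carry bar. It moved no further at the end. The last picture shows it parallel to the carry bar by the green mark, at about 1.55 rad. An earlier picture, taken before the final push, read about 1.5 rad; the pass mark is 1.43.
- **Robot and bystanders:** The gripper is clear of everything, with the force reading at noise level, at about 25 s of the 51 s. I saw no contact with the other things on the table. The final picture covered only the dryer and grille, so I did not check them again at the end.
- **Disagreements:** The first two camera estimates of the bottle's position differed by about 7 mm, and I used the top view. The tool also drifted up to 0.1 rad off vertical during the lever push. Neither did any harm that I could see.

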